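Raise the cup warmer's window to the red mark

TASK

Push the sliding glass window of the cup-warming cabinet gently upward, with the fingertips beneath the black rubber strip of its lip, until the window's black pointers are level with the red mark on the cabinet's front post (ignore the blue mark); push only, do not pinch the lip. Leave the window standing at that height, take the hand away, and leave the salt shaker, the spice jar and the kitchen timer where they stand.

Things in the scene. Friction and masses are not known exactly. Their poses are not given: they have to be found in the camera images.
- cabinet: white and aluminium cup-warming cabinet, fixed, 110 mm deep, 240 wide, 450 high. Origin: on the worktop under the middle of its front plane; x points into the cabinet (ahead and to the right), y left along the front, z up. Plinth 80 mm high; two front posts 20 mm wide at y = +-110 mm, front faces at x = 0. Upper half of the front: fixed pane; lower half: the sliding window
- window (a joint): height in m of the sliding window above fully shut (0); stop at 0.17; moves straight up. Glass in an aluminium frame, 198 mm wide, 170 high. Counterweighted: friction of about 2.5 N keeps it at any height and it does not coast; with a hidden imbalance of up to 1.5 N either way it takes about 1 to 5 N to push it up slowly
- strip_edge (a point): middle of the lower front edge of the black rubber strip under the window's lip: push from beneath here. Same axes as the cabinet. The strip (150 mm wide in y, 7 mm thick) reaches from here 43 mm in +x; its flat underside is 103 mm above the worktop when shut. Above it: the aluminium lip plate, 8 mm thick. Below: only the plinth's upright front, 47 mm in +x from this point, and the worktop
- pointer (a point): point midway between the window's two small black pointers (20 mm wide, 4 mm high, at the left and right ends of the window's bottom rail), at their height: 11 mm above the underside of the strip. Moves with the window
- red_mark: red clip with a white line along its middle, 26 x 10 mm, 6 mm thick, on the front of the left or the right front post. Origin: at the middle of its height (the white line). This is the height to reach
- blue_mark: blue clip of the same size on the other front post, for another height; to be ignored
- salt_shaker: glass salt shaker with a grey cap, 44 mm across, 90 mm high, loose, in front of the cabinet; origin under its middle; not to be disturbed
- spice_jar: spice jar with a green label and lid, 46 mm across, 106 mm high, loose, in front of the cabinet; origin under its middle; not to be disturbed
- kitchen_timer: round red and white kitchen timer, 63 mm across, 49 mm high, loose, in front of the cabinet; origin under its middle; not to be disturbed

How it is judged:
On the way, in this order (a step that is already met when the one before it is completed fails the run):
1. the fingers push the rubber strip from beneath while the window is still well below the red mark (contact force between the fingers and window_c1 above 0.3 N and z of pointer in the frame of red_mark below -0.012 m), for 0.05 s.
2. pushed by the fingers on the rubber strip, the window comes to the red mark (within 12 mm) (contact force between the fingers and window_c1 above 0.3 N and z of pointer in the frame of red_mark between -0.012 and 0.012 m), for 0.05 s.
At the end, for the whole second after the job is handed in: The window stands still with its pointers within 8 mm of the height of the red mark's white line, and the salt shaker, the spice jar and the timer stand upright within 20 mm of where they were (z of pointer in the frame of red_mark between -0.008 and 0.008 m and velocity of joint window between -0.005 and 0.005 m/s and distance of each of salt_shaker, spice_jar, kitchen_timer from where it was at the start of the episode below 0.02 m and angle between each of salt_shaker, spice_jar, kitchen_timer's own z axis and vertical below 0.2 rad); the robot touches nothing.
It fails at once if the lip is pushed harder than 25 N (contact force between the fingers and window_c1 above 25 N or contact force between the fingers and window_c0 above 25 N).
It fails at once if the lip is pinched: fingers on the rubber strip and on the plate above it at once, over 3 N each (contact force between the fingers and window_c1 above 3 N and contact force between the fingers and window_c0 above 3 N).
It fails at once if the salt shaker is shifted by more than 20 mm, lifted or tipped (distance of salt_shaker from where it was at the start of the episode above 0.02 m or angle between salt_shaker's own z axis and vertical above 0.4 rad).
It fails at once if the spice jar is shifted by more than 20 mm, lifted or tipped (distance of spice_jar from where it was at the start of the episode above 0.02 m or angle between spice_jar's own z axis and vertical above 0.4 rad).
It fails at once if the kitchen timer is shifted by more than 20 mm, lifted or tipped (distance of kitchen_timer from where it was at the start of the episode above 0.02 m or angle between kitchen_timer's own z axis and vertical above 0.4 rad).
It also fails if it takes over 45 s, if anything falls off the work surface, if the arm or the gripper's body presses on something with over 40 N, if the wrist force passes 120 N, or if a joint passes its speed limit or range.

ROBOT

A 6-joint arm with a two-finger parallel gripper is mounted at the origin on the work surface; the furniture and walls round the work are solid. World frame = base frame: x ahead of the robot, y to its left, z up, the work surface at z = 0. Lengths are in m, angles in rad, forces in N, time in s.
With the tool pointing down it reaches from about 0.3 to 0.875 m from the base axis. Payload 6.4 kg.
Tool frame: the origin (TCP) lies at the very end of the fingers, on their centre line; the grasp point (between the pads) lies 19 mm behind it; z points along the fingers, y is the line along which they close (so a half turn about z gives the same grasp; the last joint's range is limited). The gripper opens to 85 mm and grips with 20 to 120 N. Pads are 22 mm wide; open, the fingers measure 114 mm over their backs; the gripper's body (76 mm by 85 mm) begins 54 mm behind the grasp point. The pads swing forward as they close: fully open they stand 13 mm farther back than shut.
Start: joints at [-1.407, 0.181, 1.607, -0, 1.354, -0.206], TCP at [0.208, -0.536, 0.231] pointing down, gripper open.
Joint ranges: [-2.99, 2.99], [-0.89, 2.07], [0.3, 2.58], [-1.14, 4.28], [0, 2.63], [-3.12, 3.12]. Speed limits (rad/s): [2.57, 2.57, 3.01, 3.14, 3.14, 3.14].

INTERFACE

Orientations are given as a unit quaternion [w, x, y, z].
In Python, from bench import ctrl gives the robot as it stands.
- The arm moves only by the tool jog_arm, never from a script. Its argument "series" is a list that holds one entry, the list of rows, each a list of 7 numbers: the shift along the tool's x, y, z in mm, then the turn, a rotation vector about the tool's x, y, z in rad, then the finger opening in mm, from 0 to 85.4. In form: [[[tx, ty, tz, rx, ry, rz, gripper], ...]]. A call has exactly 10 rows; each row shifts and turns the commanded pose from where the row before left it, along the tool's axes as they then stand; what a row does not reach is not made up. A row lasts 1/10 s, in which the tool goes at most 50 mm and 8.59 degrees, less where a joint would pass 70% of its speed; a pose out of reach is approached as far as the arm can. A call with a gripper value outside its range is refused whole. The fingers move at their own pace and stop on an object; the grip force is fixed at half the most. Time passes only in rows, so rows that do not move let the fingers close, or fill a call up. It gives the time, the measured TCP pose, the force, the opening and the grip force at its end, in the units of the state.
- ctrl.get_obs(): the state, without advancing time (a new reading comes with each control period).
- ctrl.camera(name): name is "scene" or "top" or "wrist"; returns a dict with "frame" (384x512x3 uint8, blue, green, red), "z_map" (384x512 float32, m along the optical axis (not along the pixel's ray), 0 where there is no reading), "fx", "fy", "cx", "cy" (pixels), "xyz" and "rotation" of the camera in the world. Camera axes: x right, y down, z forward; pixel columns grow to the right and rows downward; lengths in m; the calibration is good to about 2 mm. The wrist camera is an equidistant fisheye: a pixel r from the principal point sees the ray r / f radians off the axis. A picture is of the moment at which its call begins.
- ctrl.hand_in(): hands the job in; it is judged then, once.
The state is a dict: "time_s": time; "q": joint angles; "dq": joint speeds; "joint_efforts": joint torques, N m; "eef_pos": TCP position; "eef_rot": TCP orientation; "wrist_force": force on the tool from outside, world axes, zero at the start; "torque": the same for the moment, N m; "opening": opening from 0.0 (shut) to 1.0 (fully open); "grasp_force": force on a finger pad.
Only numpy, scipy, OpenCV 4.12 (cv2) and the standard library are available. Lean on these libraries where they do the work, as an engineer would, in place of code of your own. Each camera call takes 0.05 s, during which the arm holds its last target. There are 200 camera calls.

## Working session

There is one attempt and no reset: what is moved stays moved. The work goes in short steps, Python scripts to look and compute and a tool call to move; the robot and the scene stay as the last step left them, time stands still between calls to the robot, and variables do not carry over. Pictures are saved under pics/ and viewed, at most 10 in all, crops included, and the job is handed in when it is done.

Besides the shell and the picture viewer there is one more tool, called as name(argument=value, ...) on one line, values as JSON. jog_arm: Moves the arm, as the interface text tells. Its arguments: {"type":"object","properties":{"series":{"type":"array"}},"required":["series"]}

```bash
mkdir -p pics
cat > h.py <<'E'
import numpy as np, cv2
from bench import ctrl
def snap(n,tag):
    c=ctrl.camera(n); np.savez(f'pics/{tag}.npz',**c); cv2.imwrite(f'pics/{tag}.png',c['frame']); return c
def load(tag): return dict(np.load(f'pics/{tag}.npz'))
def pt(c,u,v,z=None):
    z=c['z_map'][int(v),int(u)] if z is None else z
    p=np.array([(u-c['cx'])/c['fx']*z,(v-c['cy'])/c['fy']*z,z])
    R=np.array(c['rotation'])
    return R@p+c['xyz']
E
python3 - <<'E'
from h import *
a=snap('scene','s0'); b=snap('top','t0')
print(a['rotation'],a['xyz'],a['fx'],b['xyz'])
print(ctrl.get_obs())
E
```

```text
[ 0.09262809 -0.26722406  0.90135021 -0.3279926 ] [0.23675762 0.69505831 0.90921116] 429.11796141367404 [0.36962382 0.18088987 1.16597692]
{'time_s': 0.1, 'q': array([-1.40729517e+00,  1.81460854e-01,  1.60790068e+00,  1.43221670e-05,
        1.35378080e+00, -2.06275013e-01]), 'dq': array([-0.00011997, -0.00170957, -0.00325874,  0.00045638,  0.00091941,
       -0.00043489]), 'joint_efforts': array([ 7.06129395e-04, -4.45874441e+01, -3.52239203e+01, -3.59929672e-04,
        4.09790329e-03, -7.27637001e-06]), 'eef_pos': array([ 0.20776216, -0.5356325 ,  0.23048109]), 'eef_rot': array([-7.74510940e-04,  9.82956820e-01,  1.83834952e-01,  2.35604531e-05]), 'wrist_force': array([-3.84769676e-01,  4.51161652e-01, -1.95168587e-04]), 'torque': array([-0.02033684, -0.05959814, -0.01158605]), 'grasp_force': 0.0, 'opening': 0.9987224189271042}
```

View pics/s0.png

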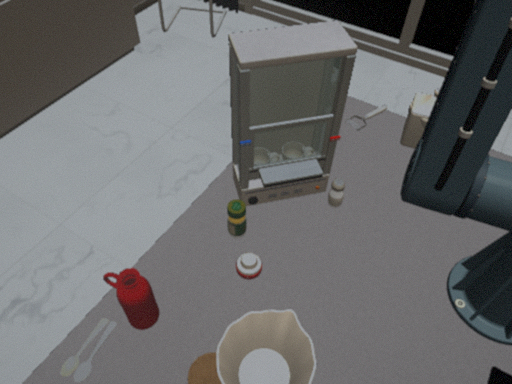

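View pics/t0.png

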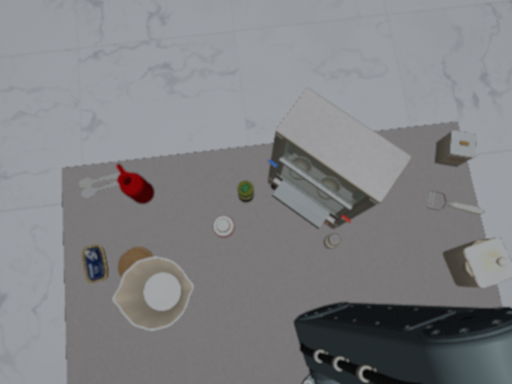

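The scene view shows the cabinet, with the red mark at about (335,138) on the right post and the blue one at (246,142) on the left. The spice jar is at (237,217), the timer at (249,264) and the shaker at (337,192). The top view confirms the layout, and I'll enlarge both.

```bash
cat >> h.py <<'E'
from scipy.spatial.transform import Rotation as Ro
def pt(c,u,v,z=None):
    z=c['z_map'][int(round(v)),int(round(u))] if z is None else z
    q=np.array(c['rotation']); R=Ro.from_quat(q[[1,2,3,0]]).as_matrix()
    return R@np.array([(u-c['cx'])/c['fx']*z,(v-c['cy'])/c['fy']*z,z])+c['xyz']
def crop(c,u0,v0,w,h,k,name): cv2.imwrite(name,cv2.resize(c['frame'][v0:v0+h,u0:u0+w],None,fx=k,fy=k,interpolation=cv2.INTER_CUBIC))
E
python3 - <<'E'
from h import *
a=load('s0');b=load('t0')
crop(a,225,120,132,92,6,'pics/s0c.png'); crop(b,205,85,210,170,3.5,'pics/t0c.png')
for n,u,v in [('red',335,138),('blue',246,142),('salt',338,184),('spice',236,204),('timer',249,258),('work',300,300),('roofcornerL',230,36),('roofR',355,47)]:
    print(n,pt(a,u,v).round(4))
for n,u,v in [('salt',333,240),('spice',246,188),('timer',223,225),('red',347,219),('blue',273,164),('roof fl',277,132),('roof fr',379,199),('roof bl',310,92),('roof br',407,157)]: print('T',n,pt(b,u,v).round(4))
E
```

```text
red [ 0.474  -0.0573  0.2145]
blue [0.6242 0.1003 0.2473]
salt [ 0.4357 -0.0421  0.0872]
spice [0.6081 0.1684 0.1071]
timer [0.5191 0.2479 0.0499]
work [0.3759 0.2536 0.0035]
roofcornerL [0.7035 0.0389 0.4497]
roofR [ 0.476  -0.0657  0.4486]
T salt [ 0.4354 -0.0445  0.0901]
T spice [0.6032 0.1713 0.1057]
T timer [0.5174 0.2477 0.0501]
T red [ 0.4733 -0.0598  0.216 ]
T blue [0.6228 0.1013 0.2459]
T roof fl [0.6292 0.1028 0.4469]
T roof fr [ 0.4772 -0.0653  0.449 ]
T roof bl [0.7022 0.0282 0.4481]
T roof br [ 0.5489 -0.131   0.4519]
```

View pics/s0c.png

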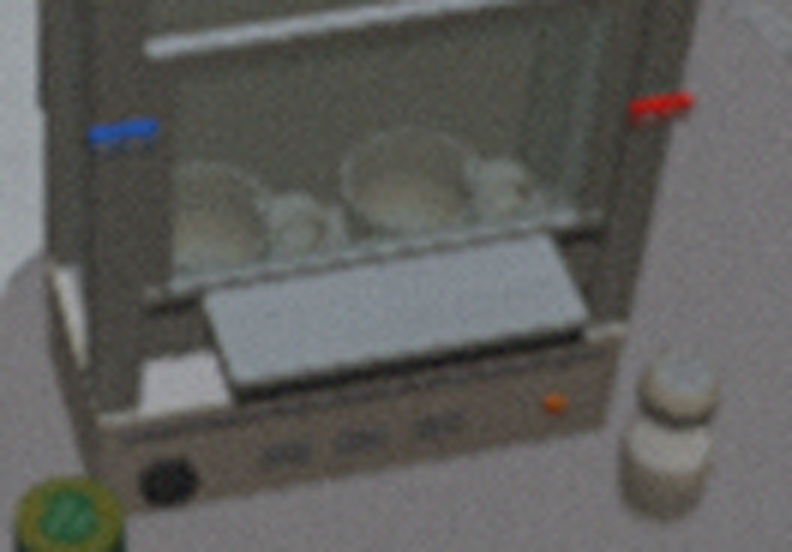

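View pics/t0c.png

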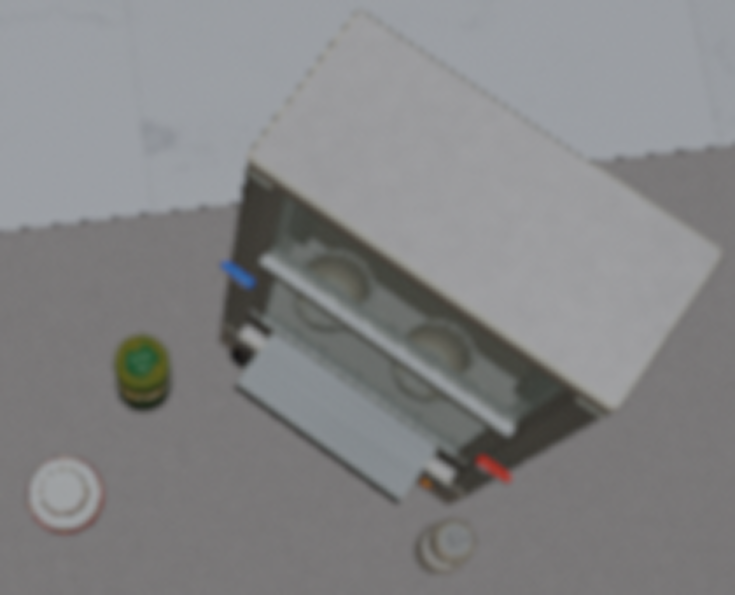

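The crops show the lip's front edge running from (264,184) to (323,173) in full scene pixels. The red clip is centred near (335,137.5), and the salt shaker stands just in front of the right end. Next I'll fit the frame and compute heights.

```bash
cat > m.py <<'E'
from h import *
a=load('s0');b=load('t0')
# cabinet front plane from roof corners (top) with sizes
P=lambda c,x,y,o,k: pt(c,o[0]+x/k,o[1]+y/k)
def patch(c,mask):
    v,u=np.nonzero(mask); return np.array([pt(c,i,j) for i,j in zip(u,v)])
for n,c in (('s',a),('t',b)):
    f=c['frame'].astype(int); B,G,R=f[...,0],f[...,1],f[...,2]
    red=(R>G+50)&(R>B+50); blue=(B>R+40)&(B>G+30)
    if n=='s': box=np.s_[125:150,325:350]; bb=np.s_[130:150,235:260]
    else: box=np.s_[205:230,335:360]; bb=np.s_[155:172,262:285]
    for nm,m,bx in (('red',red,box),('blue',blue,bb)):
        k=np.zeros_like(m);k[bx]=m[bx]; q=patch(c,k); v,u=np.nonzero(k)
        print(n,nm,len(q),'uv',u.mean().round(1),v.mean().round(1),'v',v.min(),v.max(),'med',np.median(q,0).round(4),'z',np.percentile(q[:,2],[0,10,25,50,75,90,100]).round(4))
# lip top points (scene crop)
for nm,x,y in (('bl',215,300),('fl',238,372),('fr',575,315),('br',545,248),('mid',400,310)): print('S',nm,P(a,x,y,(225,120),6).round(4))
for nm,x,y in (('bl',275,330),('fl',245,382),('fr',395,492),('br',430,445),('mid',340,410),('shelfL',253,335),('shelfR',440,468)): print('T',nm,P(b,x,y,(205,85),3.5).round(4))
E
python3 m.py
```

```text
s red 31 uv 334.7 136.9 v 135 139 med [ 0.474  -0.0573  0.2176] z [0.2145 0.2149 0.2163 0.2176 0.219  0.2201 0.9092]
s blue 32 uv 244.8 141.4 v 140 143 med [0.6262 0.1027 0.2494] z [0.2462 0.2477 0.2485 0.2494 0.2514 0.2522 0.2533]
t red 37 uv 345.5 218.2 v 215 222 med [ 0.4756 -0.0569  0.2159] z [0.1715 0.2117 0.2141 0.2159 0.2167 0.2178 0.2215]
t blue 35 uv 272.7 162.9 v 160 166 med [0.6253 0.1012 0.2483] z [0.0008 0.2452 0.2467 0.2483 0.2498 0.2511 0.254 ]
S bl [0.5986 0.0731 0.1466]
S fl [0.5711 0.0999 0.1448]
S fr [ 0.4728 -0.0014  0.145 ]
S br [ 0.4996 -0.0262  0.1476]
S mid [0.533  0.0366 0.1466]
T bl [0.6047 0.0709 0.1494]
T fl [0.5692 0.0981 0.1431]
T fr [ 4.733e-01 -1.000e-04  1.463e-01]
T br [ 0.5047 -0.0313  0.1459]
T mid [0.5392 0.0307 0.1442]
T shelfL [0.6186 0.0816 0.0812]
T shelfR [ 0.4944 -0.0498  0.0806]
```

Heights agree between the two views:
- **Lip:** its top is at about 0.146, so the underside is at 0.131, the window is about 28 mm open and the pointer is at about 0.142.
- **Red mark:** about 0.216, so the lift is about 74 mm.

I'll swing round to the front with the fingers shut.

jog_arm(series=[[[18, -28, -5, 0, 0, 0, 0], [18, -28, -5, 0, 0, 0, 0], [18, -28, -5, 0, 0, 0, 0], [18, -28, -5, 0, 0, 0, 0], [18, -28, -5, 0, 0, 0, 0], [18, -28, -5, 0, 0, 0, 0], [18, -28, -5, 0, 0, 0, 0], [18, -28, -5, 0, 0, 0, 0], [18, -28, -5, 0, 0, 0, 0], [18, -28, -5, 0, 0, 0, 0]]])

```text
time_s: 1.1
eef_pos: [0.2744, -0.2085, 0.2812]
eef_rot: [-0.0, 0.983, 0.184, -0.0]
wrist_force: [0.4, 0.3, -0.3]
opening: -0.001
grasp_force: 0.0
```

```bash
cat > log.py <<'E'
from h import *
import json
o=ctrl.get_obs()
r=dict(q=o['q'].tolist(),p=o['eef_pos'].tolist(),w=o['eef_rot'].tolist())
open('log.jsonl','a').write(json.dumps(r)+'\n')
print(round(o['time_s'],2),o['q'].round(3),o['eef_pos'].round(4),o['eef_rot'].round(3),'F',np.round(o['wrist_force'],2),o['opening'].round(2))
R=Ro.from_quat(o['eef_rot'][[1,2,3,0]]).as_matrix(); print(R.round(3))
E
python3 log.py
```

```text
Traceback (most recent call last):
  File "log.py", line 6, in <module>
    print(round(o['time_s'],2),o['q'].round(3),o['eef_pos'].round(4),o['eef_rot'].round(3),'F',np.round(o['wrist_force'],2),o['opening'].round(2))
                                                                                                                            ^^^^^^^^^^^^^^^^^^
AttributeError: 'float' object has no attribute 'round'
```

```bash
sed -i "s/,o\['opening'\].round(2)//" log.py; python3 log.py
```

```text
1.1 [-0.999 -0.438  2.057  0.     1.523  0.203] [ 0.2744 -0.2085  0.2812] [-0.     0.983  0.184 -0.   ] F [ 0.42  0.33 -0.3 ]
[[ 0.933  0.361 -0.   ]
 [ 0.361 -0.933  0.   ]
 [ 0.    -0.    -1.   ]]
```

jog_arm(series=[[[19, -28, -5, 0, 0, 0, 0], [19, -28, -5, 0, 0, 0, 0], [19, -28, -5, 0, 0, 0, 0], [19, -28, -5, 0, 0, 0, 0], [19, -28, -5, 0, 0, 0, 0], [19, -28, -5, 0, 0, 0, 0], [19, -28, -5, 0, 0, 0, 0], [19, -28, -5, 0, 0, 0, 0], [19, -28, -5, 0, 0, 0, 0], [19, -28, -5, 0, 0, 0, 0]]])

```text
time_s: 2.1
eef_pos: [0.3502, 0.1213, 0.3313]
eef_rot: [0.0, 0.983, 0.184, 0.0]
wrist_force: [-0.4, -0.6, 0.4]
opening: 0.003
grasp_force: 0.0
```

```bash
python3 log.py
```

```text
2.1 [ 0.01  -0.387  1.926 -0.     1.603  1.211] [0.3502 0.1213 0.3313] [0.    0.983 0.184 0.   ] F [-0.36 -0.58  0.43]
[[ 0.932  0.362  0.   ]
 [ 0.362 -0.932 -0.   ]
 [ 0.     0.    -1.   ]]
```

jog_arm(series=[[[0, 0, 0, 0, 0, 0.14, 0], [0, 0, 0, 0, 0, 0.14, 0], [0, 0, 0, 0, 0, 0.14, 0], [0, 0, 0, 0, 0, 0.14, 0], [0, 0, 0, 0, 0, 0.14, 0], [12, -5, 0, 0, 0.14, 0, 0], [12, -5, 0, 0, 0.14, 0, 0], [12, -5, 0, 0, 0.14, 0, 0], [12, -5, 0, 0, 0.14, 0, 0], [12, -5, 0, 0, 0.14, 0, 0]]])

```text
time_s: 3.1
eef_pos: [0.4123, 0.1253, 0.3482]
eef_rot: [0.056, 0.926, -0.154, 0.341]
wrist_force: [-0.7, 0.1, -0.2]
opening: 0.002
grasp_force: 0.0
```

```bash
python3 log.py
```

```text
3.1 [ 0.306 -0.61   2.173 -0.466  1.027  2.337] [0.4123 0.1253 0.3482] [ 0.056  0.926 -0.154  0.341] F [-0.68  0.13 -0.18]
[[ 0.72  -0.323  0.614]
 [-0.247 -0.946 -0.209]
 [ 0.649 -0.002 -0.761]]
```

```bash
cat > kin.py <<'E'
from h import *
import json
from scipy.optimize import least_squares
def fk(q,k,s4=1,c=0):
    a1,d,h,L1,a2,L2,L3=k; e=Ro.from_euler
    A=e('z',q[0]);B=A*e('y',q[1]);C=B*e('y',q[2]);D=C*e('z',s4*q[3])*e('y',q[4])
    sh=A.apply([a1,d,h]); el=sh+B.apply([0,0,L1]); w=el+C.apply([a2,0,L2]); t=w+D.apply([0,0,L3])
    return t,D*e('z',q[5]+c),el,w
def data():
    D=[json.loads(l) for l in open('log.jsonl')]
    D.append(dict(q=[-1.40729517e+00,1.81460854e-01,1.60790068,0,1.3537808,-.206275],p=[.20776216,-.5356325,.23048109],w=[-.0007745,.98295682,.18383495,.00002356]))
    return D
def fit():
    D=data(); best=None
    for s4 in (1,-1):
      for c in (0,np.pi/2,np.pi,-np.pi/2):
        f=lambda k: np.concatenate([np.r_[fk(d['q'],k,s4,c)[0]-d['p'], .3*(fk(d['q'],k,s4,c)[1].as_matrix()-Ro.from_quat(np.roll(d['w'],-1)).as_matrix()).ravel()] for d in D]+[1e-4*(np.array(k)-[0,.118,.3,.4,0,.4,.2])])
        r=least_squares(f,[0,.118,.3,.4,0,.4,.2])
        if best is None or r.cost<best[0]: best=(r.cost,r.x,s4,c)
    return best
if __name__=='__main__':
    b=fit(); print(b)
    for d in data(): print((fk(d['q'],*b[1:])[0]-d['p']).round(4), fk(d['q'],*b[1:])[2:])
E
python3 kin.py
```

```text
(np.float64(2.0721447644591298e-10), array([1.44094183e-07, 1.17800980e-01, 3.13401753e-01, 4.38200938e-01,
       8.55015268e-02, 5.14500126e-01, 3.18901133e-01]), 1, 1.5707963267948966)
[ 0.  0. -0.] (array([-0.00152758,  0.22003043,  0.71024096]), array([ 0.27438193, -0.20864066,  0.60007775]))
[ 0.  0. -0.] (array([-0.00152758,  0.22003043,  0.71024096]), array([ 0.27438193, -0.20864066,  0.60007775]))
[-0.  0. -0.] (array([-0.16672689,  0.11612558,  0.71912836]), array([0.35022744, 0.12133891, 0.6501941 ]))
[0. 0. 0.] (array([-0.27481047,  0.03671496,  0.67260682]), array([0.21637039, 0.19190256, 0.59088126]))
[-0. -0.  0.] (array([ 0.12910219, -0.05885123,  0.74440792]), array([ 0.20783918, -0.53612077,  0.54938186]))
```

```bash
cat > plan.py <<'E'
from kin import *
K=fit()[1:]
lo=np.array([-2.99,-.89,.3,-1.14,0,-3.12]);hi=np.array([2.99,2.07,2.58,4.28,2.63,3.12])
xc=np.array([.7246,-.689,0]);yc=np.array([.689,.7246,0]);O=np.array([.553,.020,0]);Z=np.array([0,0,1.])
def ori(psi,p,flip=0): # heading world yaw, pitch down
    z=np.array([np.cos(p)*np.cos(psi),np.cos(p)*np.sin(psi),-np.sin(p)])
    y=np.array([np.sin(psi),-np.cos(psi),0])
    if flip: y=-y
    return Ro.from_matrix(np.c_[np.cross(y,z),y,z])
def ik(t,R,q0s):
    best=None
    for q0 in q0s:
        f=lambda q:(lambda a:np.r_[a[0]-t,.2*(R.inv()*a[1]).as_rotvec()])(fk(q,*K))
        r=least_squares(f,np.clip(q0,lo+.01,hi-.01),bounds=(lo,hi))
        if best is None or r.cost<best[0]: best=(r.cost,r.x)
        if r.cost<1e-9: break
    return best
if __name__=='__main__':
    S=[[.5,-.6,2.2,-.5,1,2.3],[.5,-.6,2.2,-.5,1,-.8],[.5,-.6,2.3,3,.7,0],[.3,0,2.2,1.5,.7,0],[.8,-.5,2.4,3,1,-1.5]]
    for y in (0,.03):
     for dpsi in (0,20,40,55,70):
      for p in (0,15,25,35,45):
       for fl in (0,1):
        psi=np.arctan2(xc[1],xc[0])+np.radians(dpsi); t=O-.019*xc+y*yc
        a=ik(t+.115*Z,ori(psi,np.radians(p),fl),S)
        if a[0]>1e-8: continue
        b=ik(t+.20*Z,ori(psi,np.radians(p),fl),[a[1]])
        if b[0]>1e-8: continue
        print(y,dpsi,p,fl,a[1].round(2),b[1].round(2),'wz',fk(a[1],*K)[3].round(3))
E
python3 plan.py
```

```text
0 20 0 0 [ 0.17  0.74  2.28  3.72  1.48 -1.63] [ 0.17  0.42  2.38  3.75  1.29 -1.76] wz [0.247 0.161 0.115]
0 20 0 1 [0.17 0.74 2.28 3.72 1.48 1.51] [0.17 0.42 2.38 3.75 1.29 1.38] wz [0.247 0.161 0.115]
0 20 15 0 [ 0.14  0.43  2.36  3.78  1.02 -1.78] [ 0.14  0.1   2.41  3.92  0.81 -2.01] wz [0.257 0.156 0.198]
0 20 15 1 [0.14 0.43 2.36 3.78 1.02 1.36] [0.14 0.1  2.41 3.92 0.81 1.13] wz [0.257 0.156 0.198]
0 20 25 0 [ 0.11  0.25  2.37  3.9   0.71 -1.96] [ 0.11 -0.06  2.39  4.23  0.53 -2.36] wz [0.274 0.149 0.25 ]
0 20 25 1 [0.11 0.25 2.37 3.9  0.71 1.18] [ 0.11 -0.06  2.39  4.23  0.53  0.78] wz [0.274 0.149 0.25 ]
0 40 0 0 [-0.31  0.78  2.42  2.89  1.63 -1.59] [-0.31  0.38  2.54  2.89  1.35 -1.51] wz [0.221 0.053 0.115]
0 40 0 1 [-0.31  0.78  2.42  2.89  1.63  1.56] [-0.31  0.38  2.54  2.89  1.35  1.63] wz [0.221 0.053 0.115]
0 40 15 0 [-0.3   0.4   2.51  2.88  1.08 -1.51] [-0.3  -0.05  2.57  2.79  0.71 -1.36] wz [0.232 0.052 0.198]
0 40 15 1 [-0.3   0.4   2.51  2.88  1.08  1.63] [-0.3  -0.05  2.57  2.79  0.71  1.78] wz [0.232 0.052 0.198]
0 40 25 0 [-0.28  0.16  2.51  2.83  0.67 -1.
[... 5408 characters left out ...]
82  0.198]
0.03 70 15 1 [-0.69  0.43  2.38  1.88  1.19  1.9 ] [-0.69  0.09  2.43  1.76  1.12  2.21] wz [ 0.284 -0.082  0.198]
0.03 70 25 0 [-0.63  0.24  2.38  1.76  0.96 -1.  ] [-0.63 -0.06  2.39  1.55  0.93 -0.64] wz [ 0.301 -0.074  0.25 ]
0.03 70 25 1 [-0.63  0.24  2.38  1.76  0.96  2.14] [-0.63 -0.06  2.39  1.55  0.93  2.5 ] wz [ 0.301 -0.074  0.25 ]
0.03 70 35 0 [-0.55  0.11  2.34  1.53  0.77 -0.68] [-0.55 -0.14  2.32  1.26  0.82 -0.3 ] wz [ 0.326 -0.061  0.298]
0.03 70 35 1 [-0.55  0.11  2.34  1.53  0.77  2.46] [-0.55 -0.14  2.32  1.26  0.82  2.84] wz [ 0.326 -0.061  0.298]
0.03 70 45 0 [-0.46  0.04  2.27  1.18  0.65 -0.27] [-0.46 -0.16  2.23  0.93  0.78  0.06] wz [ 0.358 -0.046  0.34 ]
```

```bash
cat > path.py <<'E'
from plan import *
b=load('t0')
for u,v in ((120,300),(190,295),(155,325),(150,260),(135,185)): print('pot',pt(b,u,v).round(3))
psi=np.arctan2(xc[1],xc[0])+np.radians(25); R=ori(psi,np.radians(12))
hd=np.array([np.cos(psi),np.sin(psi),0])
tip=O-.025*xc+.01*yc+.108*Z   # below strip inserted
pre=tip-.10*hd
S=[[.1,.45,2.35,3.7,1.05,-1.7],[0.1,0.2,2.4,3.6,.9,-1.7]]
G=ik(pre,R,S); print('pre',pre.round(4),G[0],G[1].round(3)); 
for nm,t in (('tip',tip),('end',tip+.085*Z)):
    g=ik(t,R,[G[1]]); print(nm,t.round(4),g[0],g[1].round(3))
H=ik(pre+.10*Z-.02*hd,R,[G[1]]); print('hi',H[0],H[1].round(3))
A=np.array(data()[-2]['q']); h=H[1]
w=[A, [A[0],-.5,2.1,0,.6,A[5]-.3], [.3,-.4,2.2,3.5,.6,-1.5], h]
rows=[];q=np.array(w[0]);T=fk(q,*K)
for a,c in zip(w[:-1],w[1:]):
    a,c=np.array(a),np.array(c)
    n=int(np.ceil(np.max(np.abs(c-a)/(np.array([2.57,2.57,3.01,3.14,3.14,3.14])*.062))))
    dist=lambda s:0
    while True:
        ok=True;rr=[];T0=T
        for i in range(1,n+1):
            T1=fk(a+(c-a)*i/n,*K); dp=T0[1].inv().apply(T1[0]-T0[0])*1000; dr=(T0[1].inv()*T1[1]).as_rotvec()
            ok&=np.linalg.norm(dp)<46 and np.linalg.norm(dr)<.145; rr.append((dp,dr,T1,a+(c-a)*i/n)); T0=T1
        if ok: break
        n+=1
    rows+=rr; T=T0
print(len(rows))
# commanded chain with rounding feedback
P,Rr=fk(A,*K)[:2]
P=np.array(data()[-2]['p'])
for i,(dp,dr,T1,q) in enumerate(rows):
    dp=np.round(Rr.inv().apply(T1[0]-P)*1000); dr=np.round((Rr.inv()*T1[1]).as_rotvec(),2)
    P=P+Rr.apply(dp/1000); Rr=Rr*Ro.from_rotvec(dr)
    z=T1[1].as_matrix()[:,2]; pts=[T1[0]-z*s for s in (0,.07,.2,.319)]
    print([*dp.astype(int).tolist(),*dr.round(2).tolist(),0],'tip',T1[0].round(2),'w',T1[3].round(2),'cabx',min((p-O)@xc for p in pts).round(2),max((p-O)@xc for p in pts).round(2),(T1[0]-O).dot(yc).round(2))
E
python3 path.py
```

```text
pot [0.349 0.53  0.1  ]
pot [0.34  0.347 0.114]
pot [0.276 0.446 0.098]
pot [0.442 0.445 0.103]
pot [0.638 0.46  0.146]
pre [0.447  0.0763 0.108 ] 8.112499812360948e-23 [ 0.326  0.511  2.494  3.815  1.254 -1.658]
tip [0.5418 0.0445 0.108 ] 3.094157904169917e-17 [ 0.103  0.518  2.377  3.603  1.139 -1.682]
end [0.5418 0.0445 0.193 ] 3.061075859939493e-21 [ 0.103  0.164  2.444  3.691  0.887 -1.846]
hi 1.2497214748270064e-05 [ 0.423 -0.012  2.58   4.099  0.983 -2.046]
35
[7, -40, 1, 0.11, 0.01, -0.01, 0] tip [0.43 0.16 0.35] w [0.22 0.19 0.59] cabx -0.36 -0.19 0.02
[10, -38, 1, 0.11, 0.01, -0.0, 0] tip [0.45 0.2  0.36] w [0.23 0.2  0.59] cabx -0.36 -0.2 0.05
[13, -36, 2, 0.1, 0.02, -0.0, 0] tip [0.47 0.23 0.37] w [0.24 0.2  0.6 ] cabx -0.35 -0.21 0.09
[16, -33, 3, 0.09, 0.04, 0.01, 0] tip [0.48 0.26 0.39] w [0.24 0.2  0.6 ] cabx -0.35 -0.21 0.12
[18, -31, 4, 0.09, 0.04, 0.01, 0] tip [0.5  0.28 0.41] w [0.25 0.2  0.6 ] cabx -0.34 -0.22 0.15
[-18, -27, 1, 0.09, -0.05, -0.03, 0] tip [0.49 0.31 0.41] w [0.25 0.2  0.59] cabx -0.34 -0.25 0.17
[-12, -29, 2, 0.1, -0.03, -0.03, 0] tip [0.48 0.34 
[... 2101 characters left out ...]
25, -14, -0.05, -0.03, -0.03, 0] tip [0.54 0.19 0.41] w [0.23 0.21 0.39] cabx -0.37 -0.12 0.12
[-31, 27, -15, -0.06, -0.04, -0.04, 0] tip [0.53 0.17 0.37] w [0.22 0.21 0.37] cabx -0.37 -0.12 0.1
[-31, 27, -14, -0.05, -0.04, -0.05, 0] tip [0.52 0.16 0.34] w [0.2  0.21 0.34] cabx -0.38 -0.12 0.08
[-30, 27, -15, -0.05, -0.04, -0.05, 0] tip [0.5  0.14 0.3 ] w [0.19 0.2  0.32] cabx -0.39 -0.12 0.05
[-30, 29, -14, -0.06, -0.04, -0.06, 0] tip [0.48 0.13 0.27] w [0.17 0.2  0.31] cabx -0.4 -0.13 0.03
[-29, 29, -14, -0.05, -0.04, -0.06, 0] tip [0.46 0.11 0.24] w [0.15 0.2  0.29] cabx -0.41 -0.13 -0.01
[-29, 29, -14, -0.06, -0.04, -0.07, 0] tip [0.43 0.08 0.21] w [0.14 0.19 0.27] cabx -0.42 -0.13 -0.04
```

```bash
sed -i 's/radians(25)/radians(32)/; s/+.01\*yc/+.02*yc/; s/pre=tip-.10\*hd/pre=tip-.065*hd/; s/pre+.10\*Z-.02\*hd/pre+.08*Z/' path.py; sed -i 's/^    print(\[\*dp/    if 1: print(str(i+1),[*dp/' path.py; python3 path.py | grep -v pot
```

```text
pre [0.485  0.0647 0.108 ] 7.742902862391969e-18 [ 0.052  0.514  2.52   3.402  1.257 -1.599]
tip [0.5487 0.0517 0.108 ] 4.0358407505736354e-18 [-0.015  0.513  2.414  3.342  1.15  -1.614]
end [0.5487 0.0517 0.193 ] 4.424094648087409e-26 [-0.015  0.134  2.485  3.386  0.85  -1.695]
hi 1.9875150217506134e-05 [ 0.101  0.093  2.58   3.546  0.927 -1.758]
36
1 [7, -40, 1, 0.11, 0.01, -0.01, 0] tip [0.43 0.16 0.35] w [0.22 0.19 0.59] cabx -0.36 -0.19 0.02
2 [10, -38, 1, 0.11, 0.01, -0.0, 0] tip [0.45 0.2  0.36] w [0.23 0.2  0.59] cabx -0.36 -0.2 0.05
3 [13, -36, 2, 0.1, 0.02, -0.0, 0] tip [0.47 0.23 0.37] w [0.24 0.2  0.6 ] cabx -0.35 -0.21 0.09
4 [16, -33, 3, 0.09, 0.04, 0.01, 0] tip [0.48 0.26 0.39] w [0.24 0.2  0.6 ] cabx -0.35 -0.21 0.12
5 [18, -31, 4, 0.09, 0.04, 0.01, 0] tip [0.5  0.28 0.41] w [0.25 0.2  0.6 ] cabx -0.34 -0.22 0.15
6 [-18, -27, 1, 0.09, -0.05, -0.03, 0] tip [0.49 0.31 0.41] w [0.25 0.2  0.59] cabx -0.34 -0.25 0.17
7 [-12, -29, 2, 0.1, -0.03, -0.03, 0] tip [0.48 0.34 0.41] w [0.25 0.2  0.59] cabx -0.34 -0.28 0.18
8 [-6, -30, 1, 0.1, -0.01, -0.03, 0] tip [0.47 0.37 0.42] 
[... 2176 characters left out ...]
04, -0.04, 0] tip [0.57 0.15 0.38] w [0.26 0.17 0.36] cabx -0.32 -0.08 0.11
31 [-32, 23, -10, -0.04, -0.04, -0.04, 0] tip [0.57 0.14 0.34] w [0.25 0.17 0.34] cabx -0.32 -0.07 0.09
32 [-31, 22, -10, -0.03, -0.04, -0.04, 0] tip [0.55 0.12 0.31] w [0.24 0.16 0.32] cabx -0.32 -0.07 0.08
33 [-30, 21, -10, -0.03, -0.04, -0.04, 0] tip [0.54 0.11 0.28] w [0.23 0.15 0.3 ] cabx -0.33 -0.07 0.06
34 [-30, 20, -11, -0.04, -0.04, -0.04, 0] tip [0.53 0.09 0.24] w [0.21 0.15 0.28] cabx -0.33 -0.07 0.04
35 [-30, 20, -11, -0.03, -0.04, -0.03, 0] tip [0.51 0.08 0.21] w [0.2  0.14 0.27] cabx -0.34 -0.07 0.01
36 [-29, 18, -12, -0.03, -0.04, -0.04, 0] tip [0.49 0.07 0.19] w [0.18 0.14 0.25] cabx -0.35 -0.08 -0.01
```

```bash
sed -i 's/radians(12)/radians(7)/; s/pre=tip-.065\*hd/pre=tip-.055*xc+.02*yc/; s/H=ik(pre+.08\*Z/H=ik(pre+.06*Z/' path.py;  python3 path.py | grep -v pot | sed -n '1,5p;30,60p'
```

```text
pre [0.5226 0.1041 0.108 ] 1.0908484354205827e-16 [ 0.217  0.627  2.376  3.571  1.322 -1.629]
tip [0.5487 0.0517 0.108 ] 1.504570470322542e-26 [-0.011  0.628  2.388  3.337  1.325 -1.595]
end [0.5487 0.0517 0.193 ] 4.738145489506226e-17 [-0.011  0.253  2.477  3.361  1.045 -1.658]
hi 3.0246368680712917e-22 [ 0.217  0.372  2.442  3.599  1.152 -1.714]
36
25 [-37, 26, -2, -0.04, -0.03, -0.03, 0] tip [0.58 0.22 0.58] w [0.27 0.2  0.49] cabx -0.33 -0.12 0.16
26 [-36, 25, -3, -0.04, -0.03, -0.03, 0] tip [0.59 0.22 0.54] w [0.28 0.2  0.46] cabx -0.33 -0.11 0.17
27 [-36, 24, -4, -0.03, -0.03, -0.04, 0] tip [0.59 0.21 0.49] w [0.28 0.2  0.43] cabx -0.32 -0.1 0.16
28 [-36, 24, -5, -0.04, -0.03, -0.03, 0] tip [0.6  0.2  0.45] w [0.28 0.2  0.4 ] cabx -0.32 -0.09 0.16
29 [-34, 23, -6, -0.03, -0.03, -0.04, 0] tip [0.6  0.19 0.41] w [0.28 0.2  0.37] cabx -0.32 -0.09 0.15
30 [-34, 22, -8, -0.04, -0.03, -0.04, 0] tip [0.59 0.18 0.37] w [0.28 0.2  0.34] cabx -0.32 -0.08 0.14
31 [-34, 21, -8, -0.03, -0.03, -0.04, 0] tip [0.59 0.17 0.33] w [0.27 0.19 0.32] cabx -0.32 -0.08 0.13
32 [-33, 21, -9, -0.03, -0.03, -0.04, 0] tip [0.58 0.15 0.3 ] w [0.26 0.19 0.29] cabx -0.33 -0.07 0.12
33 [-32, 19, -10, -0.03, -0.03, -0.04, 0] tip [0.57 0.14 0.26] w [0.25 0.18 0.27] cabx -0.33 -0.07 0.1
34 [-31, 19, -12, -0.03, -0.03, -0.05, 0] tip [0.56 0.13 0.23] w [0.24 0.18 0.25] cabx -0.33 -0.07 0.08
35 [-30, 18, -11, -0.03, -0.04, -0.04, 0] tip [0.54 0.12 0.2 ] w [0.23 0.17 0.23] cabx -0.34 -0.08 0.06
36 [-30, 17, -13, -0.02, -0.03, -0.05, 0] tip [0.52 0.1  0.17] w [0.21 0.17 0.21] cabx -0.35 -0.08 0.04
```

jog_arm(series=[[[7, -40, 1, 0.11, 0.01, -0.01, 0], [10, -38, 1, 0.11, 0.01, 0, 0], [13, -36, 2, 0.1, 0.02, 0, 0], [16, -33, 3, 0.09, 0.04, 0.01, 0], [18, -31, 4, 0.09, 0.04, 0.01, 0], [-18, -27, 1, 0.09, -0.05, -0.03, 0], [-12, -29, 2, 0.1, -0.03, -0.03, 0], [-6, -30, 1, 0.1, -0.01, -0.03, 0], [0, -30, 2, 0.1, 0.01, -0.04, 0], [7, -27, 1, 0.09, 0.03, -0.02, 0]]])

```text
time_s: 4.1
eef_pos: [0.4557, 0.4173, 0.445]
eef_rot: [-0.354, 0.835, 0.094, 0.411]
wrist_force: [0.0, 0.7, -0.1]
opening: 0.003
grasp_force: 0.0
```

```bash
python3 log.py
```

```text
4.1 [ 0.303 -0.47   2.124  0.92   0.605  1.115] [0.4557 0.4173 0.445 ] [-0.354  0.835  0.094  0.411] F [ 0.01  0.73 -0.11]
[[ 0.645  0.447  0.62 ]
 [-0.134 -0.732  0.668]
 [ 0.752 -0.514 -0.412]]
```

jog_arm(series=[[[11, -25, 1, 0.09, 0.05, -0.03, 0], [17, -21, 0, 0.07, 0.06, -0.03, 0], [20, -16, 0, 0.06, 0.07, -0.03, 0], [24, -12, 0, 0.04, 0.09, -0.03, 0], [26, -5, -1, 0.02, 0.09, -0.03, 0], [27, 1, -2, 0.01, 0.1, -0.02, 0], [26, 6, -1, -0.02, 0.09, -0.03, 0], [26, 13, -3, -0.03, 0.1, -0.03, 0], [23, 18, -2, -0.06, 0.08, -0.03, 0], [21, 23, -3, -0.06, 0.07, -0.04, 0]]])

```text
time_s: 5.1
eef_pos: [0.5201, 0.3525, 0.648]
eef_rot: [-0.373, 0.566, 0.033, 0.734]
wrist_force: [0.5, 0.1, 1.0]
opening: -0.002
grasp_force: 0.0
```

jog_arm(series=[[[15, 28, -3, -0.09, 0.06, -0.03, 0], [11, 32, -3, -0.09, 0.05, -0.03, 0], [5, 34, -3, -0.1, 0.02, -0.04, 0], [0, 35, -4, -0.11, 0.01, -0.03, 0], [0, 0, 0, 0, 0, 0, 0], [0, 0, 0, 0, 0, 0, 0], [0, 0, 0, 0, 0, 0, 0], [0, 0, 0, 0, 0, 0, 0], [0, 0, 0, 0, 0, 0, 0], [0, 0, 0, 0, 0, 0, 0]]])

```text
time_s: 6.1
eef_pos: [0.5634, 0.231, 0.6202]
eef_rot: [-0.214, 0.573, -0.102, 0.785]
wrist_force: [0.2, 0.0, 0.2]
opening: 0.001
grasp_force: 0.0
```

```bash
python3 log.py; sed -i "s/^w=.*/w=[A,h]/; s/data()\[-2\]/D_[-2]/g; s/^b=load.*/D_=data()/; /^for u,v/d" path.py; python3 path.py
```

```text
6.1 [ 0.298 -0.4    2.199  3.5    0.594 -1.497] [0.5634 0.231  0.6202] [-0.214  0.573 -0.102  0.785] F [0.19 0.04 0.15]
[[-0.252  0.219  0.943]
 [-0.453 -0.887  0.085]
 [ 0.855 -0.406  0.323]]
pre [0.5226 0.1041 0.108 ] 1.0900220755714196e-16 [ 0.217  0.627  2.376  3.571  1.322 -1.629]
tip [0.5487 0.0517 0.108 ] 1.5040098347699027e-26 [-0.011  0.628  2.388  3.337  1.325 -1.595]
end [0.5487 0.0517 0.193 ] 4.736322756449637e-17 [-0.011  0.253  2.477  3.361  1.045 -1.658]
hi 3.024866847160675e-22 [ 0.217  0.372  2.442  3.599  1.152 -1.714]
12
1 [-37, 26, -2, -0.04, -0.03, -0.03, 0] tip [0.58 0.22 0.58] w [0.27 0.2  0.49] cabx -0.33 -0.12 0.16
2 [-36, 25, -3, -0.03, -0.03, -0.03, 0] tip [0.59 0.22 0.54] w [0.28 0.2  0.46] cabx -0.33 -0.11 0.17
3 [-36, 24, -4, -0.04, -0.03, -0.04, 0] tip [0.59 0.21 0.49] w [0.28 0.2  0.43] cabx -0.32 -0.1 0.16
4 [-35, 24, -5, -0.04, -0.02, -0.03, 0] tip [0.6  0.2  0.45] w [0.28 0.2  0.4 ] cabx -0.32 -0.09 0.16
5 [-35, 22, -6, -0.03, -0.03, -0.04, 0] tip [0.6  0.19 0.41] w [0.28 0.2  0.37] cabx -0.32 -0.08 0.15
6 [-34, 23, -8, -0.03, -0.03, -0.04, 0] tip [0.59 0.18 0.37] w [0.28 0.19 0.34] cabx -0.32 -0.08 0.14
7 [-33, 21, -9, -0.04, -0.04, -0.04, 0] tip [0.59 0.17 0.33] w [0.27 0.19 0.32] cabx -0.32 -0.08 0.13
8 [-33, 20, -9, -0.03, -0.03, -0.04, 0] tip [0.58 0.15 0.3 ] w [0.26 0.19 0.29] cabx -0.33 -0.07 0.12
9 [-32, 20, -10, -0.03, -0.03, -0.04, 0] tip [0.57 0.14 0.26] w [0.25 0.18 0.27] cabx -0.33 -0.07 0.1
10 [-31, 19, -11, -0.03, -0.03, -0.05, 0] tip [0.56 0.13 0.23] w [0.24 0.18 0.25] cabx -0.33 -0.07 0.08
11 [-30, 18, -12, -0.03, -0.03, -0.04, 0] tip [0.54 0.12 0.2 ] w [0.23 0.17 0.23] cabx -0.34 -0.08 0.06
12 [-29, 17, -12, -0.02, -0.03, -0.05, 0] tip [0.52 0.1  0.17] w [0.21 0.17 0.21] cabx -0.35 -0.08 0.04
```

jog_arm(series=[[[-37, 26, -2, -0.04, -0.03, -0.03, 0], [-36, 25, -3, -0.03, -0.03, -0.03, 0], [-36, 24, -4, -0.04, -0.03, -0.04, 0], [-35, 24, -5, -0.04, -0.02, -0.03, 0], [-35, 22, -6, -0.03, -0.03, -0.04, 0], [-34, 23, -8, -0.03, -0.03, -0.04, 0], [-33, 21, -9, -0.04, -0.04, -0.04, 0], [-33, 20, -9, -0.03, -0.03, -0.04, 0], [-32, 20, -10, -0.03, -0.03, -0.04, 0], [-31, 19, -11, -0.03, -0.03, -0.05, 0]]])

```text
time_s: 7.1
eef_pos: [0.5556, 0.129, 0.2263]
eef_rot: [0.021, 0.722, -0.089, 0.686]
wrist_force: [0.3, 0.4, -0.2]
opening: -0.0
grasp_force: 0.0
```

```bash
python3 log.py
python3 - <<'E'
from h import *
c=snap('wrist','w1'); print({k:c[k] for k in('fx','fy','cx','cy','xyz')})
a=snap('scene','s1'); crop(a,200,90,180,140,4,'pics/s1c.png')
im=np.hstack([cv2.resize(cv2.imread('pics/s1c.png'),(460,358)),cv2.resize(c['frame'],(340,255)).__class__(cv2.copyMakeBorder(cv2.resize(c['frame'],(340,255)),0,103,0,0,0).shape,dtype=np.uint8) if 0 else cv2.copyMakeBorder(cv2.resize(c['frame'],(340,255)),0,103,0,0,0)])
cv2.imwrite('pics/c1.png',im)
E
sed -i 's/H=ik(pre+.06\*Z/H=ik(pre+.0*Z/' path.py; python3 path.py
```

```text
7.1 [ 0.232  0.247  2.401  3.587  1.06  -1.685] [0.5556 0.129  0.2263] [ 0.021  0.722 -0.089  0.686] F [ 0.3   0.43 -0.23]
[[ 0.042 -0.158  0.986]
 [-0.1   -0.983 -0.153]
 [ 0.994 -0.092 -0.057]]
{'fx': 297.3186396354542, 'fy': 297.3186396354542, 'cx': 259.06970773131314, 'cy': 192.85946676763663, 'xyz': array([0.41777606, 0.14337743, 0.29977885])}
pre [0.5226 0.1041 0.108 ] 1.0901005578817928e-16 [ 0.217  0.627  2.376  3.571  1.322 -1.629]
tip [0.5487 0.0517 0.108 ] 1.5053421924975583e-26 [-0.011  0.628  2.388  3.337  1.325 -1.595]
end [0.5487 0.0517 0.193 ] 4.7330139858174756e-17 [-0.011  0.253  2.477  3.361  1.045 -1.658]
hi 1.0901005578817928e-16 [ 0.217  0.627  2.376  3.571  1.322 -1.629]
3
1 [-40, 13, -3, -0.02, -0.02, -0.03, 0] tip [0.55 0.12 0.19] w [0.24 0.18 0.21] cabx -0.34 -0.07 0.07
2 [-39, 13, -7, -0.02, -0.02, -0.03, 0] tip [0.54 0.11 0.15] w [0.23 0.17 0.18] cabx -0.34 -0.07 0.06
3 [-39, 12, -9, -0.01, -0.02, -0.03, 0] tip [0.52 0.1  0.11] w [0.21 0.17 0.15] cabx -0.35 -0.08 0.04
```

View pics/c1.png

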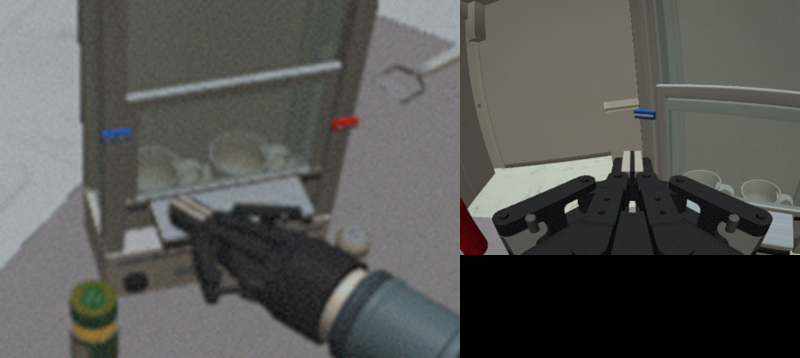

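The picture shows the hand poised correctly above and left of the lip. The knuckles are wide, so I'll use a squarer heading and less depth.

```bash
sed -i 's/radians(32)/radians(22)/; s/O-.025\*xc+.02\*yc/O-.029*xc+.03*yc/' path.py; python3 path.py
```

```text
pre [0.5266 0.1141 0.108 ] 6.781920158247015e-26 [ 0.413  0.634  2.255  3.97   1.274 -1.757]
tip [0.5527 0.0617 0.108 ] 3.7764637229415215e-27 [ 0.219  0.63   2.284  3.765  1.262 -1.704]
end [0.5527 0.0617 0.193 ] 3.6085166528197595e-21 [ 0.219  0.316  2.36   3.827  1.072 -1.861]
hi 6.781920158247015e-26 [ 0.413  0.634  2.255  3.97   1.274 -1.757]
3
1 [-37, 7, 0, -0.07, -0.02, -0.01, 0] tip [0.55 0.13 0.19] w [0.24 0.2  0.22] cabx -0.35 -0.07 0.08
2 [-40, 10, -5, -0.08, -0.02, -0.02, 0] tip [0.54 0.12 0.15] w [0.24 0.21 0.18] cabx -0.36 -0.08 0.07
3 [-41, 14, -9, -0.07, -0.01, -0.04, 0] tip [0.53 0.11 0.11] w [0.23 0.23 0.15] cabx -0.38 -0.08 0.05
```

jog_arm(series=[[[-37, 7, 0, -0.07, -0.02, -0.01, 0], [-40, 10, -5, -0.08, -0.02, -0.02, 0], [-41, 14, -9, -0.07, -0.01, -0.04, 0], [-4, 0, 0, 0, 0, 0, 0], [0, 0, 0, 0, 0, 0, 0], [0, 0, 0, 0, 0, 0, 0], [0, 0, 0, 0, 0, 0, 0], [0, 0, 0, 0, 0, 0, 0], [0, 0, 0, 0, 0, 0, 0], [0, 0, 0, 0, 0, 0, 0]]])

```text
time_s: 8.2
eef_pos: [0.527, 0.1141, 0.1064]
eef_rot: [0.121, 0.735, -0.14, 0.653]
wrist_force: [0.1, 0.5, -0.4]
opening: 0.002
grasp_force: 0.0
```

```bash
python3 log.py
python3 - <<'E'
from plan import *
o=ctrl.get_obs();R=Ro.from_quat(np.roll(o['eef_rot'],-1))
t=O-.029*xc+.03*yc+.104*Z
print('to tip mm',R.inv().apply(t-o['eef_pos'])*1e3,'up',R.inv().apply(Z))
c=snap('wrist','w2'); s=snap('scene','s2')
sc=cv2.resize(s['frame'][100:230,210:370],None,fx=2.5,fy=2.5,interpolation=cv2.INTER_CUBIC)
w=cv2.copyMakeBorder(cv2.resize(c['frame'],(400,300)),0,25,0,0,0)
cv2.imwrite('pics/c2.png',np.hstack([sc,w]))
E
```

```text
8.2 [ 0.409  0.643  2.255  3.958  1.282 -1.744] [0.527  0.1141 0.1064] [ 0.121  0.735 -0.14   0.653] F [ 0.11  0.53 -0.38]
[[ 0.109 -0.363  0.925]
 [-0.047 -0.932 -0.36 ]
 [ 0.993 -0.005 -0.118]]
to tip mm [ 2.84171933 39.49911422 42.86706387] up [ 0.99297383 -0.00454992 -0.11824667]
```

View pics/c2.png

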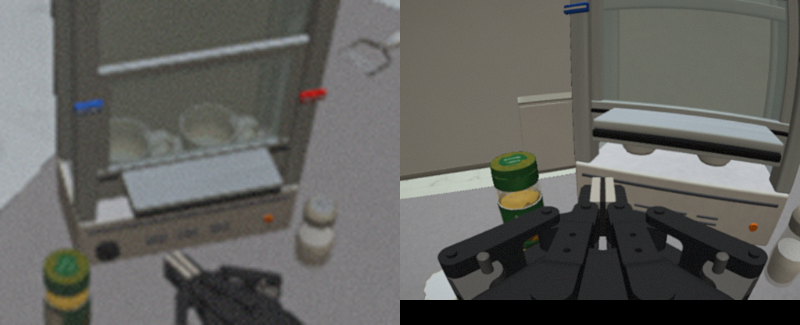

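The wrist view shows the black strip above and ahead of the shut fingertips, with the jar clear to the left. I'll insert beneath the strip.

jog_arm(series=[[[0, 8, 0, 0, 0, 0, 0], [0, 8, 4, 0, 0, 0, 0], [0, 8, 6, 0, 0, 0, 0], [0, 8, 6, 0, 0, 0, 0], [1, 7, 6, 0, 0, 0, 0], [1, 0, 7, 0, 0, 0, 0], [1, 0, 7, 0, 0, 0, 0], [0, 0, 7, 0, 0, 0, 0], [0, 0, 0, 0, 0, 0, 0], [0, 0, 0, 0, 0, 0, 0]]])

```text
time_s: 9.3
eef_pos: [0.5527, 0.0623, 0.1031]
eef_rot: [0.121, 0.735, -0.139, 0.652]
wrist_force: [0.4, -0.3, -0.2]
opening: 0.004
grasp_force: 0.0
```

```bash
python3 log.py
python3 - <<'E'
from plan import *
o=ctrl.get_obs();p=o['eef_pos']-O
print('cab',p@xc,p@yc,p[2])
c=snap('wrist','w3'); s=snap('scene','s3')
sc=cv2.resize(s['frame'][100:230,210:370],None,fx=2.5,fy=2.5,interpolation=cv2.INTER_CUBIC)
w=cv2.copyMakeBorder(cv2.resize(c['frame'],(400,300)),0,25,0,0,0)
cv2.imwrite('pics/c3.png',np.hstack([sc,w]))
E
```

```text
9.3 [ 0.216  0.65   2.28   3.753  1.277 -1.689] [0.5527 0.0623 0.1031] [ 0.121  0.735 -0.139  0.652] F [ 0.39 -0.31 -0.22]
[[ 0.11  -0.363  0.925]
 [-0.046 -0.932 -0.36 ]
 [ 0.993 -0.003 -0.119]]
cab -0.029361853335216074 0.030455851212548003 0.10311266578209032
```

View pics/c3.png

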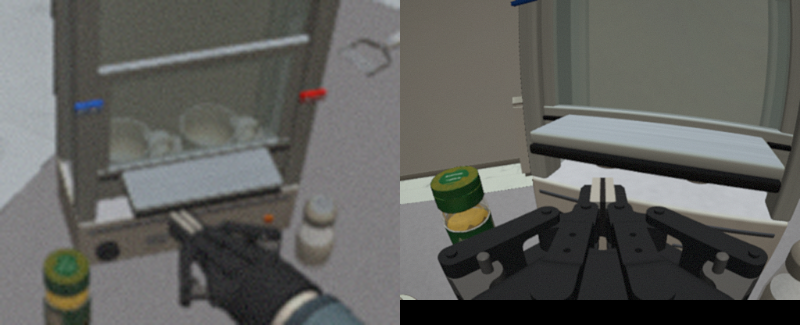

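The view fits the geometry: the tip lies just below the strip's edge and about 18 mm in, with no contact force yet. Now a slow rise.

jog_arm(series=[[[2, 0, 0, 0, 0, 0, 0], [2, 0, 0, 0, 0, 0, 0], [2, 0, -1, 0, 0, 0, 0], [2, 0, 0, 0, 0, 0, 0], [2, 0, 0, 0, 0, 0, 0], [2, 0, 0, 0, 0, 0, 0], [2, 0, -1, 0, 0, 0, 0], [2, 0, 0, 0, 0, 0, 0], [2, 0, 0, 0, 0, 0, 0], [2, 0, 0, 0, 0, 0, 0]]])

```text
time_s: 10.4
eef_pos: [0.5525, 0.0621, 0.1227]
eef_rot: [0.121, 0.736, -0.139, 0.652]
wrist_force: [-1.9, 2.8, -3.8]
opening: -0.001
grasp_force: 1.8
```

jog_arm(series=[[[2, 0, 0, 0, 0, 0, 0], [2, 0, 0, 0, 0, 0, 0], [2, 0, -1, 0, 0, 0, 0], [2, 0, 0, 0, 0, 0, 0], [2, 0, 0, 0, 0, 0, 0], [2, 0, 0, 0, 0, 0, 0], [2, 0, -1, 0, 0, 0, 0], [2, 0, 0, 0, 0, 0, 0], [2, 0, 0, 0, 0, 0, 0], [2, 0, 0, 0, 0, 0, 0]]])

```text
time_s: 11.4
eef_pos: [0.5531, 0.0618, 0.1433]
eef_rot: [0.121, 0.735, -0.139, 0.652]
wrist_force: [-3.7, 0.9, -2.2]
opening: -0.001
grasp_force: 1.8
```

```bash
python3 log.py
cat > meas.py <<'E'
from plan import *
import sys
tag=sys.argv[1]
s=snap('scene','s'+tag); t=snap('top','t'+tag)
o=ctrl.get_obs();p=o['eef_pos']-O; print('cab',p@xc,p@yc,p[2],o['wrist_force'])
# lip top height: all scene points with cabinet x in (-.042,-.008), |y|<.07, z in .11..0.26; median of dominant level
for n,c in (('s',s),('t',t)):
    v,u=np.mgrid[0:384,0:512]; zz=c['z_map']; q=np.array(c['rotation']); R=Ro.from_quat(q[[1,2,3,0]]).as_matrix()
    X=np.stack([(u-c['cx'])/c['fx']*zz,(v-c['cy'])/c['fy']*zz,zz],-1)@R.T+c['xyz']; r=X-O
    x=r@xc;y=r@yc;z=r[...,2]
    f=c['frame'].astype(int); bright=f.min(-1)>90
    m=(zz>0)&(x>-.042)&(x<-.01)&(abs(y)<.07)&(z>.12)&(z<.27)&bright
    h,e=np.histogram(z[m],bins=np.arange(.12,.27,.002)); k=h.argmax(); sel=m&(abs(z-e[k]-.001)<.005)
    print(n,'lip top',np.median(z[sel]).round(4),sel.sum())
    red=(f[...,2]>f[...,1]+50)&(f[...,2]>f[...,0]+50)&(abs(y+.11)<.02)&(x>-.02)&(x<.02)&(z>.19)&(z<.24)
    print(n,'red',np.percentile(z[red],[5,25,50,75,95]).round(4),red.sum(),'x',np.median(x[red]).round(4),'y',np.median(y[red]).round(4))
E
python3 meas.py 4
```

```text
11.4 [ 0.214  0.504  2.323  3.773  1.191 -1.753] [0.5531 0.0618 0.1433] [ 0.121  0.735 -0.139  0.652] F [-3.74  0.95 -2.17]
[[ 0.111 -0.363  0.925]
 [-0.046 -0.932 -0.36 ]
 [ 0.993 -0.003 -0.12 ]]
cab -0.028630041611918757 0.030471095881117304 0.14358356956633528 [-2.2115539   0.83999068 -1.94219734]
s lip top 0.1729 557
s red [0.213  0.2159 0.2172 0.218  0.219 ] 33 x -0.0026 y -0.1093
t lip top 0.1715 680
t red [0.2115 0.2143 0.2156 0.2171 0.2193] 35 x -0.0033 y -0.1097
```

The window follows: the lip top is now at 0.172, up about 26 mm, at about 4 N. The target lip top is the red mark plus 4 mm, about 0.220. I'll push 40 mm more and measure again.

jog_arm(series=[[[2, 0, -1, 0, 0, 0, 0], [2, 0, 0, 0, 0, 0, 0], [2, 0, 0, 0, 0, 0, 0], [2, 0, 0, 0, 0, 0, 0], [2, 0, -1, 0, 0, 0, 0], [2, 0, 0, 0, 0, 0, 0], [2, 0, 0, 0, 0, 0, 0], [2, 0, 0, 0, 0, 0, 0], [2, 0, -1, 0, 0, 0, 0], [2, 0, 0, 0, 0, 0, 0]]])

```text
time_s: 12.5
eef_pos: [0.5528, 0.062, 0.1638]
eef_rot: [0.121, 0.735, -0.139, 0.652]
wrist_force: [-2.0, 1.8, -3.9]
opening: -0.001
grasp_force: 1.7
```

jog_arm(series=[[[2, 0, 0, 0, 0, 0, 0], [2, 0, 0, 0, 0, 0, 0], [2, 0, -1, 0, 0, 0, 0], [2, 0, 0, 0, 0, 0, 0], [2, 0, 0, 0, 0, 0, 0], [2, 0, 0, 0, 0, 0, 0], [2, 0, -1, 0, 0, 0, 0], [2, 0, 0, 0, 0, 0, 0], [2, 0, 0, 0, 0, 0, 0], [2, 0, 0, 0, 0, 0, 0]]])

```text
time_s: 13.5
eef_pos: [0.5529, 0.0618, 0.1835]
eef_rot: [0.121, 0.735, -0.139, 0.652]
wrist_force: [-2.6, 1.1, -3.4]
opening: -0.0
grasp_force: 1.9
```

```bash
python3 log.py; python3 meas.py 5
python3 - <<'E'
from h import *
s=load('s5'); c=snap('wrist','w5')
sc=cv2.resize(s['frame'][115:185,230:350],(800,467),interpolation=cv2.INTER_CUBIC)
cv2.imwrite('pics/c5.png',sc); cv2.imwrite('pics/c5w.png',c['frame'])
E
```

```text
13.5 [ 0.214  0.352  2.357  3.805  1.097 -1.831] [0.5529 0.0618 0.1835] [ 0.121  0.735 -0.139  0.652] F [-2.57  1.07 -3.39]
[[ 0.111 -0.363  0.925]
 [-0.046 -0.932 -0.36 ]
 [ 0.993 -0.003 -0.12 ]]
cab -0.028768603528002548 0.03022536666935911 0.18386761656662162 [-1.86691224  1.22045484 -1.93729764]
s lip top 0.2131 592
s red [0.2135 0.2157 0.2175 0.2184 0.2195] 33 x -0.0033 y -0.1093
t lip top 0.2117 730
t red [0.2112 0.2148 0.2163 0.2175 0.2199] 36 x -0.0034 y -0.1089
```

View pics/c5.png

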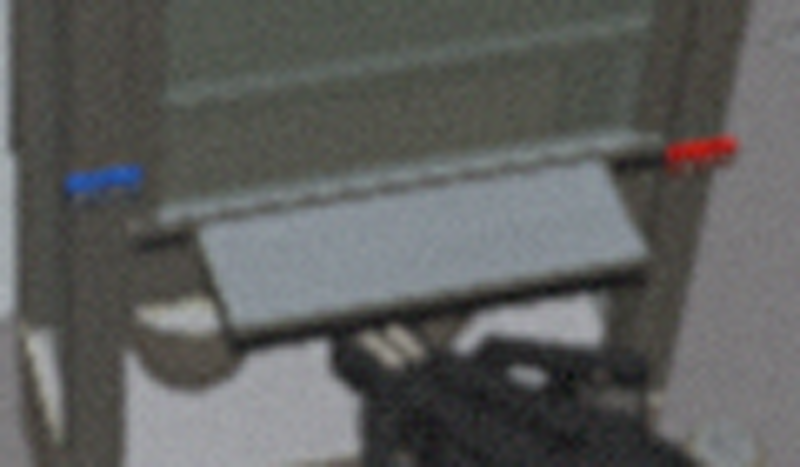

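View pics/c5w.png

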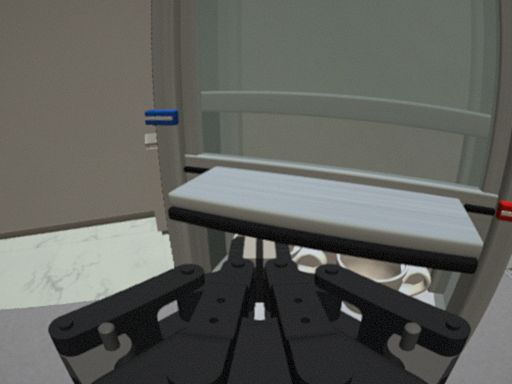

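The scene crop shows the right pointer just left of the red clip and slightly below it. The wrist view shows the right pointer at (480,209) and the red white line at about (507,212). I'll compute both in 3D.

```bash
cat > wr.py <<'E'
from plan import *
import sys
def ray(c,u,v):
    a=np.array([(u-c['cx'])/c['fx'],(v-c['cy'])/c['fy']]); r=np.hypot(*a); d=np.r_[a/r*np.sin(r),np.cos(r)]
    q=np.array(c['rotation']); return Ro.from_quat(q[[1,2,3,0]]).apply(d)
def onplane(c,u,v,x0):
    d=ray(c,u,v); s=(x0-(c['xyz']-O)@xc)/(d@xc); p=c['xyz']+s*d-O; return np.array([p@xc,p@yc,p[2]]).round(4)
if __name__=='__main__':
    c=load(sys.argv[1])
    cv2.imwrite('pics/wc_%s.png'%sys.argv[1],np.hstack([cv2.resize(c['frame'][150:270,392:512],(400,400),interpolation=cv2.INTER_CUBIC),cv2.resize(c['frame'][95:215,130:250],(400,400),interpolation=cv2.INTER_CUBIC)]))
    f=c['frame'].astype(int); R=(f[...,2]>f[...,1]+50)&(f[...,2]>f[...,0]+50); v,u=np.nonzero(R); print('red px',u.min(),u.max(),v.min(),v.max())
    def zp(u,v):
        d=ray(c,u,v); q=np.array(c['rotation']); cz=Ro.from_quat(q[[1,2,3,0]]).as_matrix()[:,2]; p=c['xyz']+d*c['z_map'][v,u]/(d@cz)-O; return np.array([p@xc,p@yc,p[2]]).round(4)
    for u,v in ((505,207),(505,212),(505,217),(480,209),(190,169),(160,118),(140,180)): print(u,v,'depth',zp(u,v))
    print('red line on x=-6mm',onplane(c,505,212,-.006),'ptr on x=0',onplane(c,480,209,0.0))
E
python3 wr.py w5
```

```text
red px 497 511 200 220
505 207 depth [-0.004  -0.1001  0.2144]
505 212 depth [-0.005  -0.1005  0.212 ]
505 217 depth [-0.005  -0.1015  0.2092]
480 209 depth [ 0.0033 -0.0882  0.2083]
190 169 depth [0.0015 0.0905 0.2087]
160 118 depth [-0.0052  0.107   0.2435]
140 180 depth [ 1.5818  1.7993 -0.5377]
red line on x=-6mm [-0.006  -0.1     0.2123] ptr on x=0 [-0.     -0.0868  0.2096]
```

```bash
ls -la pics/wc_w5.png
```

```text
-rw-r--r-- 1 agent agent 309101 Nov 28 22:22 pics/wc_w5.png
```

View pics/wc_w5.png

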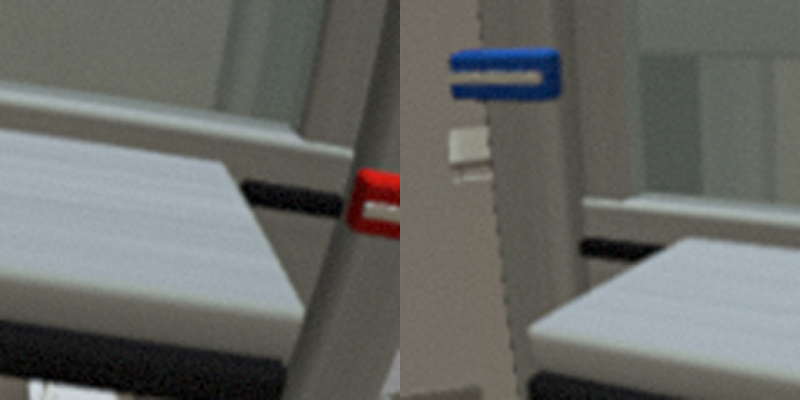

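The wrist view puts the red line about 3 mm above the pointers, and the scene and top views say 5 to 7 mm. I'll lift about 4.5 mm more, slowly, then check before withdrawing.

jog_arm(series=[[[1, 0, 0, 0, 0, 0, 0], [1, 0, 0, 0, 0, 0, 0], [1, 0, -0.5, 0, 0, 0, 0], [1, 0, 0, 0, 0, 0, 0], [0.5, 0, 0, 0, 0, 0, 0], [0, 0, 0, 0, 0, 0, 0], [0, 0, 0, 0, 0, 0, 0], [0, 0, 0, 0, 0, 0, 0], [0, 0, 0, 0, 0, 0, 0], [0, 0, 0, 0, 0, 0, 0]]])

```text
time_s: 14.65
eef_pos: [0.5532, 0.0617, 0.1882]
eef_rot: [0.121, 0.735, -0.139, 0.652]
wrist_force: [-2.1, 0.7, -2.5]
opening: -0.006
grasp_force: 1.2
```

```bash
python3 log.py; python3 meas.py 6
python3 - <<'E'
from wr import *
c=snap('wrist','w6')
f=c['frame'].astype(int)
for col in (503,506,509):
    for v in range(195,232): 
        if col==506: print(v,f[v,col].tolist(),end=' ')
print()
d=f.sum(-1)
for col in (472,480,488,190,196):
    r=range(195,225) if col>400 else range(155,185)
    k=[v for v in r if d[v,col]<120]; print('dark',col,k[:1],k[-1:])
E
```

```text
14.65 [ 0.214  0.336  2.359  3.809  1.087 -1.84 ] [0.5532 0.0617 0.1882] [ 0.121  0.735 -0.139  0.652] F [-2.14  0.74 -2.52]
[[ 0.11  -0.363  0.925]
 [-0.046 -0.932 -0.36 ]
 [ 0.993 -0.003 -0.119]]
cab -0.02859303455705349 0.030333145786840626 0.18821279108042563 [-1.99456491  0.872997   -1.96771344]
s lip top 0.2181 594
s red [0.2136 0.2158 0.2171 0.218  0.2193] 32 x -0.0032 y -0.1097
t lip top 0.216 737
t red [0.2073 0.2145 0.2159 0.2176 0.2187] 36 x -0.0032 y -0.109
195 [69, 75, 76] 196 [69, 74, 79] 197 [72, 79, 82] 198 [71, 77, 78] 199 [73, 78, 80] 200 [77, 84, 86] 201 [78, 86, 86] 202 [73, 84, 83] 203 [82, 89, 91] 204 [82, 89, 91] 205 [78, 86, 89] 206 [78, 88, 87] 207 [83, 91, 87] 208 [78, 87, 106] 209 [54, 59, 167] 210 [33, 35, 205] 211 [15, 24, 207] 212 [19, 25, 191] 213 [17, 21, 161] 214 [9, 17, 123] 215 [8, 10, 98] 216 [6, 7, 95] 217 [13, 12, 95] 218 [53, 54, 106] 219 [113, 117, 145] 220 [117, 125, 131] 221 [103, 115, 120] 222 [92, 105, 112] 223 [74, 83, 106] 224 [31, 36, 94] 225 [0, 0, 86] 226 [1, 5, 89] 227 [12, 15, 86] 228 [33, 35, 76] 229 [66, 71, 84] 230 [79, 86, 86] 231 [79, 84, 87] 
dark 472 [205] [211]
dark 480 [207] [213]
dark 488 [208] [214]
dark 190 [167] [171]
dark 196 [168] [172]
```

Run:
```python
from wr import *
c=load('w6')
for x0 in (-.006,): print('red',onplane(c,506,221,x0),onplane(c,506,214.2,x0),onplane(c,506,228,x0))
for x0 in (0,.003): print('ptr',onplane(c,480,210,x0),onplane(c,488,211,x0),onplane(c,192,169.3,x0))
```

```text
red [-0.006  -0.1022  0.2119] [-0.006  -0.1009  0.2156] [-0.006  -0.1037  0.2079]
ptr [ 0.     -0.0868  0.2134] [ 0.     -0.0919  0.2136] [-0.      0.0878  0.2136]
ptr [ 0.003  -0.0881  0.2123] [ 0.003  -0.0933  0.2124] [0.003  0.09   0.2125]
```

By the wrist view the pointers are within about 1 mm of the white line (+1 mm), and by the other cameras about −2 mm. I'll lower the fingers off the strip and withdraw.

jog_arm(series=[[[-2, 0, 0, 0, 0, 0, 0], [-4, 0, 0, 0, 0, 0, 0], [-5, 0, 0, 0, 0, 0, 0], [-5, 0, 0, 0, 0, 0, 0], [-2, 0, -7, 0, 0, 0, 0], [-2, 0, -10, 0, 0, 0, 0], [-2, -5, -10, 0, 0, 0, 0], [-2, -8, -10, 0, 0, 0, 0], [-2, -8, -8, 0, 0, 0, 0], [-2, -8, -5, 0, 0, 0, 0]]])

```text
time_s: 15.8
eef_pos: [0.513, 0.1087, 0.1662]
eef_rot: [0.121, 0.735, -0.139, 0.652]
wrist_force: [0.9, 0.1, -0.8]
opening: 0.002
grasp_force: 0.0
```

jog_arm(series=[[[0, 0, 0, 0, 0, 0, 0], [0, 0, 0, 0, 0, 0, 0], [0, 0, 0, 0, 0, 0, 0], [0, 0, 0, 0, 0, 0, 0], [0, 0, 0, 0, 0, 0, 0], [0, 0, 0, 0, 0, 0, 0], [0, 0, 0, 0, 0, 0, 0], [0, 0, 0, 0, 0, 0, 0], [0, 0, 0, 0, 0, 0, 0], [0, 0, 0, 0, 0, 0, 0]]])

```text
time_s: 16.8
eef_pos: [0.5143, 0.108, 0.1664]
eef_rot: [0.121, 0.735, -0.139, 0.652]
wrist_force: [-0.1, 0.6, 0.3]
opening: 0.002
grasp_force: 0.0
```

```bash
python3 log.py; python3 meas.py 7
python3 - <<'E'
from wr import *
b=load('t7')
for n,u,v in [('salt',333,240),('spice',246,188),('timer',223,225)]: print(n,pt(b,u,v).round(4))
E
```

```text
16.8 [ 0.407  0.418  2.343  3.992  1.188 -1.853] [0.5143 0.108  0.1664] [ 0.121  0.735 -0.139  0.652] F [-0.06  0.62  0.32]
[[ 0.11  -0.363  0.925]
 [-0.046 -0.932 -0.36 ]
 [ 0.993 -0.003 -0.12 ]]
cab -0.08871408687892042 0.03711210464035626 0.16635604588231725 [-0.6653141   0.40690535 -0.54560423]
s lip top 0.218 600
s red [0.2135 0.2162 0.2172 0.2184 0.2197] 33 x -0.0035 y -0.1095
t lip top 0.216 734
t red [0.2064 0.2143 0.2153 0.2169 0.2192] 35 x -0.0035 y -0.1096
salt [ 0.4356 -0.0452  0.0868]
spice [0.6033 0.1713 0.1053]
timer [0.5171 0.2476 0.0525]
```

```bash
python3 -c "
from bench import ctrl
print(ctrl.hand_in())"
```

```text
the job is handed in; nothing more can be done
None
```

I pushed the window up to the red mark and it stayed there after the hand came away. The pointers measure within about 3 mm of the white line, the shaker, jar and timer are where they were, and the job is handed in; hand-in gave no verdict.

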